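# Set and lock the depth stop on a pile of panels

## Task

Set the bench drill's depth stop for this pile of white panels: lower the stop rod by its black knob until its sprung rubber foot rests on the top panel with a light pressure, never pressing so hard that the panels dent (stay below 1 kg, about 10 N). Then swing the clamp lever fully over to lock the rod, with the foot still resting on the pile, and let go; leave the things standing around alone.

Things in the scene. Friction and masses are not known exactly. Their poses are not given: they have to be found in the camera images.
- stand: Small grey bench drill fixed to the bench. Origin on the bench top, straight below the stop rod; z up, y along the head to the column (185 mm off; motor to 310 mm), x away from the robot at yaw 0. Base plate 240 x 380 x 18 mm. Head and stop bracket end 165 mm above the bench, the belt cover (from 60 mm at +y) at 183 mm, the column at 193 mm; only the stop knob and the lever are higher
- depth_stop (a joint): how far the stop rod has been lowered, m: 0 at the top, 0.075 at the very bottom. The rod slides only vertically; it stays where it is left, held by about 5 N of sliding friction against its weight of 2.4 N (so moving it down takes about 3 N, up about 7.5 N), until the clamp locks it
- stop_grip (a point): centre of the rod's black knob, an upright cylinder 28 mm across and 26 mm high at the top of the stop rod; the bracket's top face is 165 mm above the bench, this point 273 mm when the stop is at the top (joint 0). Free to grasp from above at any yaw
- stop_foot (a point): underside of the rubber foot (18 mm across) when it is not pressed in, on the rod axis, 155 mm below stop_grip; it moves with the rod. The foot is sprung: it gives 1 mm for every 4 N, by 5 mm at most, so the force on the pile builds up gradually after the first touch
- clamp (a joint): angle of the clamp lever, rad: 0 is open, 1.5 is its end stop, fully over (locked). It grows counter-clockwise seen from above. From about 0.9 on an eccentric squeezes the rod and the lever gets stiffer (up to about 8 N at its handle); it stays where it is left
- clamp_knob (a point): centre of the lever's black handle, an upright cylinder 24 mm across and 52 mm high at the end of the lever; its centre is 211 mm above the bench, its top 237 mm. It travels on a level circle of 85 mm radius about clamp_hinge: at joint 0 it lies from there along the stand's -x, at 1.5 nearly along its -y
- clamp_hinge (a point): point on the vertical axis of the clamp lever, at the bracket's top face (165 mm above the bench), 34 mm from the rod axis on the stand's -y side
- tray: flat steel tray 200 x 200 x 6 mm lying on the drill's base, with the pile of white panels (170 x 170 mm) on it; origin under the tray's centre, 18 mm above the bench. The number of panels differs from time to time: the pile's top lies anywhere between 54 and 84 mm above the bench and is not measured. The foot meets it about 20 to 50 mm from the pile's edge
- pail: open white plastic pail 140 mm across, 120 mm high, standing on the bench; origin under its centre. Not to be disturbed
- bottle_a: orange paint bottle 48 mm across, 145 mm high; origin under its centre. Not to be disturbed
- bottle_b: red paint bottle, same size. Not to be disturbed
- brush: paint brush lying on the bench; origin under its middle. Not to be disturbed

How it is judged:
On the way, in this order (a step that is already met when the one before it is completed fails the run):
1. the foot of the depth stop rests on the pile (at least 0.5 N) while the clamp is still open (contact force between depth_stop and tray above 0.5 N and value of joint clamp below 0.7 rad), for 0.3 s.
2. the clamp lever is swung over while the foot rests on the pile (contact force between depth_stop and tray above 0.5 N and value of joint clamp above 1.3 rad), for 0.2 s.
At the end, for the whole second after the job is handed in: the foot rests on the pile with 0.5 to 12 N, the clamp lever is over (at least 1.3 of its 1.5 rad), both are at rest and released (all of step 2 and contact force between depth_stop and tray below 12 N and velocity of joint depth_stop between -0.003 and 0.003 m/s and velocity of joint clamp between -0.05 and 0.05 rad/s); the robot touches nothing.
It fails at once if the panels are pressed with more than 12 N (contact force between tray and anything else above 12 N).
It fails at once if the pail is disturbed (moved more than 20 mm) (distance of pail from where it was at the start of the episode above 0.02 m).
It fails at once if a bottle or the brush is disturbed (moved more than 20 mm) (distance of any of bottle_a, bottle_b, brush from where it was at the start of the episode above 0.02 m).
It also fails if it takes over 58 s, if anything falls off the work surface, if the arm or the gripper's body presses on something with over 40 N, if the wrist force passes 120 N, or if a joint passes its speed limit or range.

## Robot

A 7-joint arm with a two-finger parallel gripper is mounted at the origin on the work surface. World frame = base frame: x ahead of the robot, y to its left, z up, the work surface at z = 0. Lengths are in m, angles in rad, forces in N, time in s.
With the tool pointing down it reaches from about 0.35 to 0.9 m from the base axis. Payload 8.1 kg.
Tool frame: the origin (TCP) lies midway between the tips of the shut fingers; the grasp point (between the pads) lies arm.grasp_offset behind it (arm.grasp_offset is the distance from the TCP to the grasp point, in m); z points along the fingers, y is the line along which they close (so a half turn about z gives the same grasp; the last joint's range is limited). The gripper opens to 92 mm and grips with 3 to 60 N. Pads are 19 mm wide; open, the fingers measure 130 mm over their backs; the gripper's body (75 mm by 190 mm) begins 47 mm behind the grasp point.
Start: joints at [1.104, 0.434, 0.025, 1.573, -0.012, 1.134, -0.075], TCP at [0.222, -0.584, 0.227] pointing down, gripper open.
Joint ranges: [-2.62, 2.62], [-0.44, 2.09], [-1.27, 1.32], [0.08, 2.57], [-1.32, 4.46], [0.12, 2], [-2.74, 2.74]. Speed limits (rad/s): [2.22, 2.22, 3.01, 3.01, 3.14, 3.14, 3.14].

## Interface

Orientations are given as a rotation vector (axis times angle).
In Python, from cell import observe, imaging, arm gives the robot as it stands.
- The arm moves only by the tool apply_moves, never from a script. Its argument "commands" is a list of rows, each a list of 5 numbers: the opening in per cent of the stroke, from 0 (shut) to 100 (fully open), then the shift along the world's x, y, z in units of 0.06 m (1.0 is 0.06 m), then the turn about the world's z in units of 0.5 rad (1.0 is 0.5 rad). A call has 1 to 12 rows; each row shifts and turns the commanded pose from where the row before left it; what a row does not reach is not made up. A row lasts 1/8 s, in which the tool goes at most 62.5 mm and 10.7 degrees, less where a joint would pass 70% of its speed; a pose out of reach is approached as far as the arm can. A call with a number of a shift or a turn outside -1 to 1 is refused whole. A call with a gripper value outside its range is refused whole. The fingers move at their own pace and stop on an object; "newtons" is the grip in N (left out, the last holds). Time passes only in rows, so rows that do not move let the fingers close. It gives the time, the measured TCP pose, the force, the opening and the grip force at its end, in the units of the state.
- observe(): the state, without advancing time (a new reading comes with each control period).
- imaging.get_image(name): name is "side" or "top"; returns (picture, depth): 384x512x3 uint8, red, green, blue; 384x512 float32, m along the optical axis (not along the pixel's ray), 0 where there is no reading.
- imaging.camera_params(name): a dict with "camera_matrix" (3x3 intrinsics, pixels), "origin" and "rotation" of the camera in the world. Camera axes: x right, y up, looking along -z (the intrinsics and any distortion apply to the point x, -y, -z); pixel columns grow to the right and rows downward; lengths in m; the calibration is good to about 2 mm. A picture is of the moment at which its call begins. camera_params takes no time and is no camera call.
- arm.sign_off(): hands the job in; it is judged then, once.
The state is a dict: "clock": time; "joints": joint angles; "dq": joint speeds; "joint_efforts": joint torques, N m; "position": TCP position; "ee_rot": TCP orientation; "force": force on the tool from outside, world axes, zero at the start; "ft_torque": the same for the moment, N m; "width": opening from 0.0 (shut) to 1.0 (fully open); "gripper_force": force on a finger pad.
Only numpy, scipy, OpenCV 4.12 (cv2) and the standard library are available. Lean on these libraries where they do the work, as an engineer would, in place of code of your own. Each camera call takes 0.05 s, during which the arm holds its last target. There are 200 camera calls.

## Working session

There is one attempt and no reset: what is moved stays moved. The work goes in short steps, Python scripts to look and compute and a tool call to move; the robot and the scene stay as the last step left them, time stands still between calls to the robot, and variables do not carry over. Pictures are saved under pics/ and viewed, at most 10 in all, crops included, and the job is handed in when it is done.

Besides the shell and the picture viewer there is one more tool, called after "Call:" in YAML: its name, and indented under it one key for each argument. apply_moves: Moves the arm, as the interface text tells. Its arguments: {"type":"object","properties":{"commands":{"type":"array"},"newtons":{"type":"number"}},"required":["commands"]}

```bash
mkdir -p pics; cat > h.py <<'E'
import numpy as np, cv2
from cell import observe, imaging, arm
def grab(n,save=None):
    im,d=imaging.get_image(n); p=imaging.camera_params(n)
    if save: cv2.imwrite('pics/'+save,im[:,:,::-1])
    return im,d,p
def pts(d,p):
    K=np.array(p['camera_matrix']);R=np.array(p['rotation']);
    v,u=np.mgrid[:d.shape[0],:d.shape[1]]
    c=np.stack([(u-K[0,2])/K[0,0]*d,-(v-K[1,2])/K[1,1]*d,-d],-1)
    return c@R.T+np.array(p['origin'])
E
python3 - <<'E'
from h import *
for n in('top','side'):
    im,d,p=grab(n,n+'0.png'); print(n,p, (d>0).mean())
s=observe();print(s); print(arm.grasp_offset)
E
```

```text
top {'camera_matrix': array([[359.51123936,   0.        , 255.99545072],
       [  0.        , 359.51123936, 190.33739703],
       [  0.        ,   0.        ,   1.        ]]), 'origin': array([ 0.54099589, -0.12117797,  1.09886811]), 'rotation': array([ 0.01992889, -0.03105402, -1.59674261])} 0.9959004720052084
side {'camera_matrix': array([[429.98337542,   0.        , 262.68663884],
       [  0.        , 429.98337542, 192.60900171],
       [  0.        ,   0.        ,   1.        ]]), 'origin': array([ 0.4675579 , -0.77823182,  0.95711802]), 'rotation': array([ 0.73070914, -0.04096554, -0.13890339])} 0.9962005615234375
{'clock': 0.1, 'joints': array([ 1.10438765,  0.43516071,  0.02499587,  1.57398087, -0.01163089,
        1.13401304, -0.07506705]), 'dq': array([-9.34728101e-05, -1.95583452e-03,  7.11491896e-04, -1.83284570e-03,
        8.07873033e-04,  9.36332268e-04, -3.99793246e-04]), 'joint_efforts': array([ 4.49457817e-03, -6.69128823e+01,  9.88837704e-01, -3.15141821e+01,
       -6.03288668e-02,  3.74466938e-02,  2.34644602e-05]), 'position': array([ 0.22218548, -0.58369022,  0.22602887]), 'ee_rot': array([-3.08843278e+00, -5.67968015e-01,  5.71773916e-04]), 'force': array([-0.19501206,  0.18681095,  0.25392001]), 'ft_torque': array([-0.03612754, -0.03883676,  0.04205777]), 'gripper_force': 0.0, 'width': 0.9984279591416384}
0.0188
```

View pics/top0.png

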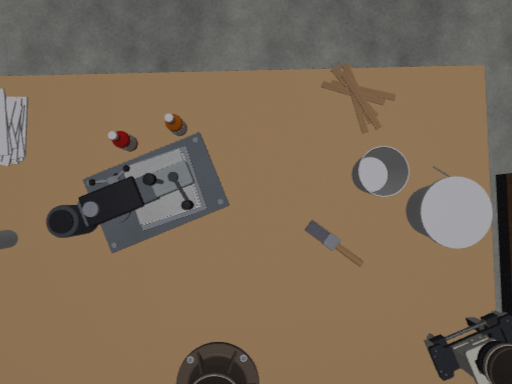

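View pics/side0.png

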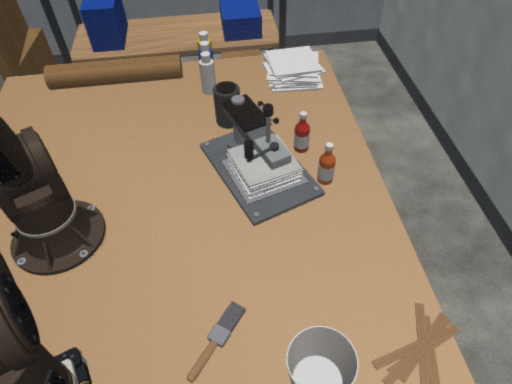

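The top view shows the stop knob at about (149,179), the hinge at (173,177) and the lever handle at (187,205). The motor and column are to the left. The side view shows the stop knob at (268,110) and the handle at (249,150). Next I'll measure them using depth.

```bash
sed -i "s/R=np.array(p\['rotation'\]);/R=cv2.Rodrigues(np.array(p['rotation']))[0]/" h.py
python3 - <<'E'
from h import *
for n,boxes in (('top',[(139,169,161,190),(178,196,198,214)]),('side',[(258,100,280,124),(240,138,258,164)])):
    im,d,p=grab(n); P=pts(d,p)
    for (a,b,c,e) in boxes:
        Q=P[b:e,a:c].reshape(-1,3); I=im[b:e,a:c].reshape(-1,3).max(1)
        for lo,hi in((.255,.30),(.19,.25)):
            m=(I<70)&(Q[:,2]>lo)&(Q[:,2]<hi)
            if m.sum()>3: print(n,(a,b),lo,m.sum(),np.median(Q[m],0).round(4),Q[m].min(0).round(3),Q[m].max(0).round(3))
    if n=='top':
        m=(P[...,2]>.008)&(P[...,2]<.028)&(P[...,1]>-.05)&(P[...,0]>.3)&(P[...,1]<.45); 
        m=cv2.morphologyEx(m.astype(np.uint8),cv2.MORPH_OPEN,np.ones((3,3)))
        Q=P[m>0][:,:2].astype(np.float32); r=cv2.minAreaRect(Q); print(r)
        m=(P[...,2]>.045)&(P[...,2]<.095)&(im.min(2)>130)&(P[...,1]>0)
        ys,xs=np.where(m); print('pile',np.median(P[m],0), xs.min(),xs.max(),ys.min(),ys.max())
    big=cv2.resize(im[90:270,60:240] if n=='top' else im[80:220,190:340],None,fx=3.3,fy=3.3,interpolation=cv2.INTER_CUBIC)
    cv2.imwrite(f'pics/{n}c.png',big[:,:,::-1])
E
```

```text
top (139, 169) 0.255 139 [0.5992 0.1152 0.2853] [0.586 0.104 0.266] [0.613 0.13  0.291]
top (139, 169) 0.19 18 [0.5996 0.1129 0.2141] [0.595 0.112 0.193] [0.604 0.114 0.234]
top (178, 196) 0.19 92 [0.5383 0.039  0.2348] [0.528 0.032 0.193] [0.55  0.053 0.241]
((0.5787897706031799, 0.17518410086631775), (0.2403108775615692, 0.3809383511543274), 20.73982048034668)
pile [0.65286535 0.17959397 0.07439653] 0 198 88 224
side (258, 100) 0.255 114 [0.598  0.1058 0.2785] [0.587 0.1   0.26 ] [0.61  0.125 0.289]
side (240, 138) 0.19 144 [0.5378 0.0322 0.2207] [0.528 0.026 0.19 ] [0.549 0.051 0.237]
```

View pics/topc.png

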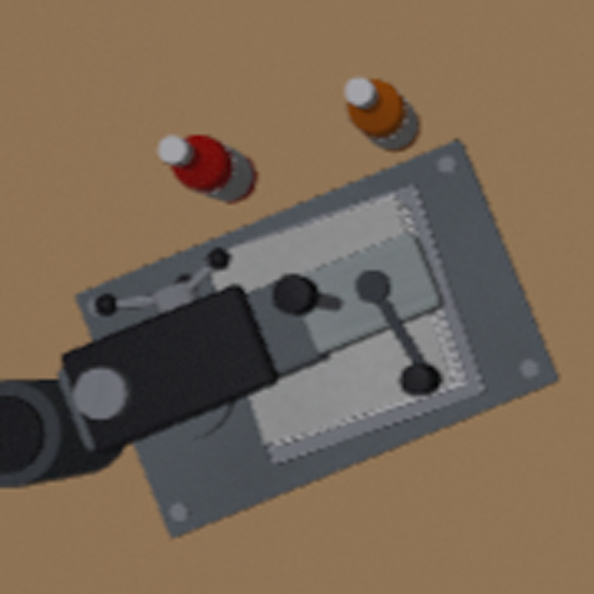

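Results so far:
- **Stop knob:** about (0.599, 0.1155).
- **Stand yaw:** about 0.36 rad.
- **Hinge:** about (0.611, 0.084).
- **Handle:** about (0.537, 0.041).

I'll approach at height with the fingers closing along the stand's x axis, which needs about a +1.57 rad turn.

Call:
apply_moves:
  commands:
    - [100,0,0,0.8,0]
    - [100,0,0,0.8,0]
    - [100,0.4,0.73,0.5,0.2]
    - [100,0.4,0.73,0,0.2]
    - [100,0.4,0.73,0,0.2]
    - [100,0.4,0.73,0,0.2]
    - [100,0.4,0.73,0,0.2]
    - [100,0.4,0.73,0,0.2]
    - [100,0.4,0.73,0,0.2]
    - [100,0.4,0.73,0,0.2]
    - [100,0.4,0.73,0,0.2]
    - [100,0.4,0.73,0,0.2]
  newtons: 20

```text
clock: 1.7
position: [0.4628, -0.1447, 0.3528]
ee_rot: [2.436, 1.983, -0.0]
force: [0.7, -0.4, 0.6]
width: 0.998
gripper_force: 0.0
```

Call:
apply_moves:
  commands:
    - [100,0.4,0.73,0,0.2]
    - [100,0.4,0.73,0,0.2]
    - [100,0.4,0.73,0,0.2]
    - [100,0.3,0.6,0,0.2]
    - [100,0.3,0.5,0,0.2]
    - [100,0,0,0,0.14]
    - [100,0,0,0,0]

```text
clock: 2.58
position: [0.5703, 0.0515, 0.3524]
ee_rot: [-1.784, -2.585, 0.001]
force: [-0.1, -0.1, -0.3]
width: 1.003
gripper_force: 0.0
```

```bash
cat > st.py <<'E'
from h import *
from scipy.spatial.transform import Rotation as Ro
s=observe();R=Ro.from_rotvec(s['ee_rot']).as_matrix()
print(s['clock'],s['position'].round(4),'yaw_y',np.degrees(np.arctan2(R[1,1],R[0,1])).round(1),'z',R[:,2].round(3),'F',s['force'].round(2),s['ft_torque'].round(2),'w',s['width'],s['gripper_force'],'j',s['joints'].round(2))
E
python3 st.py
python3 - <<'E'
from h import *
im,d,p=grab('side','side1.png'); P=pts(d,p)
m=(P[...,2]>.045)&(P[...,2]<.095)&(im.min(2)>120)
m[:140]=0;m[200:]=0;m[:,:225]=0;m[:,310:]=0
z=P[m][:,2];print(m.sum(),np.percentile(z,[10,50,75,90,95]).round(4))
cv2.imwrite('pics/side1c.png',cv2.resize(im[20:260,150:390],None,fx=2.4,fy=2.4)[:,:,::-1])
E
```

```text
2.575 [0.5703 0.0515 0.3524] yaw_y 20.8 z [-0.001  0.    -1.   ] F [-0.07 -0.09 -0.28] [-0.   -0.14  0.01] w 1.0030490536539869 0.0 j [ 0.25  0.34 -0.61  1.46  0.19  1.4   0.  ]
1665 [0.056  0.0728 0.0743 0.0756 0.0762]
```

View pics/side1c.png

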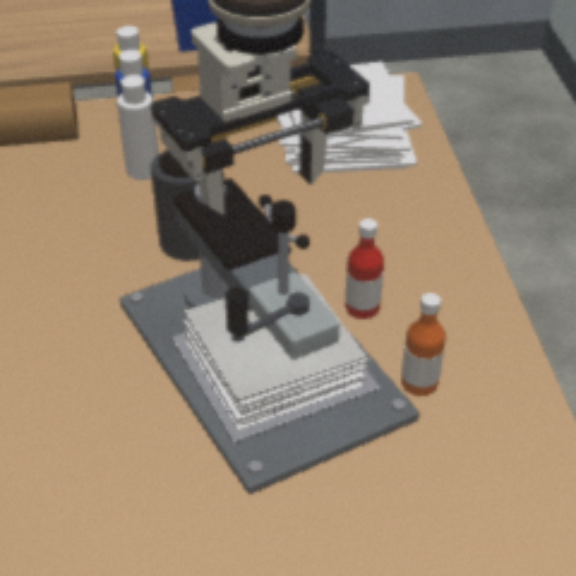

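The side view shows the gripper above the knob with everything undisturbed. The pile top is at about 0.0735. Next I'll align, go down and grip.

Call:
apply_moves:
  commands:
    - [100,0.24,0.53,0,0]
    - [100,0.24,0.54,0,0]
    - [100,0,0,0,0]
    - [100,0,0,-0.5,0]
    - [100,0,0,-0.5,0]
    - [100,0,0,-0.4,0]
    - [100,0,0,-0.24,0]
    - [100,0,0,0,0]

```text
clock: 3.62
position: [0.5988, 0.1144, 0.2538]
ee_rot: [-1.786, -2.584, 0.002]
force: [0.5, 0.1, 0.4]
width: 0.998
gripper_force: 0.0
```

Call:
apply_moves:
  commands:
    - [50,0,0,0,0]
    - [50,0,0,0,0]
    - [25,0,0,0,0]
    - [25,0,0,0,0]
    - [25,0,0,0,0]
    - [25,0,0,0,0]
    - [25,0,0,0,0]
  newtons: 15

```text
clock: 4.5
position: [0.5997, 0.1157, 0.2544]
ee_rot: [1.784, 2.585, 0.002]
force: [3.7, 1.7, -5.9]
width: 0.301
gripper_force: 15.0
```

```bash
python3 st.py
```

```text
4.5 [0.5997 0.1157 0.2544] yaw_y 20.8 z [ 0.001  0.001 -1.   ] F [ 3.7   1.71 -5.86] [ 0.13 -0.62  0.02] w 0.3014699313372612 15.003063976764679 j [ 0.13  0.46 -0.61  1.53  0.27  1.23 -0.15]
```

Call:
apply_moves:
  commands:
    - [20,0.02,0.01,-0.1,0]
    - [20,0,0,-0.1,0]
    - [20,0,0,-0.1,0]
    - [20,0,0,-0.1,0]
    - [20,0,0,-0.1,0]
    - [20,0,0,0,0]
    - [20,0,0,0,0]

```text
clock: 5.38
position: [0.5998, 0.1158, 0.2232]
ee_rot: [-1.783, -2.585, 0.002]
force: [-2.1, -1.0, -7.0]
width: 0.297
gripper_force: 15.0
```

Call:
apply_moves:
  commands:
    - [20,0,0,-0.05,0]
    - [20,0,0,-0.05,0]
    - [20,0,0,-0.03,0]

```text
clock: 5.75
position: [0.5999, 0.1158, 0.2169]
ee_rot: [-1.784, -2.586, 0.002]
force: [-5.6, -1.4, 2.6]
width: 0.303
gripper_force: 15.0
```

Call:
apply_moves:
  commands:
    - [20,0,0,-0.02,0]
    - [20,0,0,-0.02,0]

```text
clock: 6.0
position: [0.5999, 0.1158, 0.2146]
ee_rot: [-1.784, -2.586, 0.002]
force: [-6.3, -3.8, 2.3]
width: 0.301
gripper_force: 15.0
```

Call:
apply_moves:
  commands:
    - [20,0,0,-0.02,0]
    - [20,0,0,0,0]

```text
clock: 6.25
position: [0.5999, 0.1158, 0.2133]
ee_rot: [-1.784, -2.586, 0.002]
force: [-4.9, -2.5, -0.3]
width: 0.299
gripper_force: 15.0
```

Call:
apply_moves:
  commands:
    - [20,0,0,-0.02,0]
    - [20,0,0,0,0]

```text
clock: 6.5
position: [0.5999, 0.1158, 0.2121]
ee_rot: [-1.784, -2.586, 0.001]
force: [-5.9, -2.1, 2.0]
width: 0.298
gripper_force: 15.0
```

Call:
apply_moves:
  commands:
    - [20,0,0,-0.015,0]
    - [20,0,0,0,0]

```text
clock: 6.75
position: [0.5999, 0.1158, 0.2113]
ee_rot: [-1.784, -2.586, 0.001]
force: [-6.0, -3.1, 2.3]
width: 0.303
gripper_force: 15.0
```

Call:
apply_moves:
  commands:
    - [20,0,0,-0.015,0]
    - [20,0,0,0,0]

```text
clock: 7.0
position: [0.5999, 0.1158, 0.2107]
ee_rot: [1.784, 2.586, -0.001]
force: [-7.2, -4.9, 4.9]
width: 0.301
gripper_force: 15.0
```

Call:
apply_moves:
  commands:
    - [20,0,0,-0.01,0]
    - [20,0,0,0,0]

```text
clock: 7.25
position: [0.5999, 0.1158, 0.2103]
ee_rot: [1.784, 2.585, -0.001]
force: [-7.4, -3.7, 6.4]
width: 0.294
gripper_force: 15.0
```

Call:
apply_moves:
  commands:
    - [20,0,0,-0.005,0]
    - [20,0,0,0,0]
    - [20,0,0,0,0]

```text
clock: 7.62
position: [0.6, 0.1158, 0.2102]
ee_rot: [1.784, 2.585, -0.001]
force: [-8.0, -4.8, 7.5]
width: 0.297
gripper_force: 15.0
```

Call:
apply_moves:
  commands:
    - [20,0,0,0,0]

```text
clock: 7.75
position: [0.5999, 0.1158, 0.2102]
ee_rot: [1.784, 2.585, -0.001]
force: [-7.6, -3.8, 6.8]
width: 0.302
gripper_force: 15.0
```

About 4 N on the foot. Release the knob and rise.

Call:
apply_moves:
  commands:
    - [45,0,0,0,0]
    - [60,0,0,0,0]
    - [70,0,0,0,0]
    - [70,0,0,0.3,0]
    - [70,0,0,0.6,0]
    - [70,0,0,0.6,0]
    - [70,-0.5,-0.6,0.2,0]
    - [70,-0.5,-0.6,0,0]
    - [70,0,0,0,0]

```text
clock: 8.88
position: [0.5394, 0.0411, 0.3128]
ee_rot: [1.788, 2.58, -0.001]
force: [-0.2, 0.3, 0.3]
width: 0.699
gripper_force: 0.0
```

```bash
python3 st.py; python3 - <<'E'
from h import *
im,d,p=grab('side'); P=pts(d,p)
for (a,b,c,e) in [(258,100,285,140),(236,135,260,166)]:
    Q=P[b:e,a:c].reshape(-1,3); I=im[b:e,a:c].reshape(-1,3).max(1)
    m=(I<70)&(Q[:,2]>.19)&(Q[:,2]<.255);print(m.sum(),np.median(Q[m],0).round(4),Q[m].min(0).round(3),Q[m].max(0).round(3))
cv2.imwrite('pics/side2c.png',cv2.resize(im[60:240,170:350],None,fx=3.3,fy=3.3)[:,:,::-1])
E
```

```text
8.875 [0.5394 0.0411 0.3128] yaw_y 20.6 z [ 0.002 -0.002 -1.   ] F [-0.2   0.28  0.34] [ 0.04 -0.15 -0.01] w 0.6989454163755319 0.0 j [ 0.3   0.3  -0.62  1.61  0.19  1.29  0.01]
112 [0.5979 0.1071 0.2354] [0.586 0.099 0.206] [0.611 0.126 0.244]
143 [0.5378 0.0323 0.2212] [0.528 0.027 0.19 ] [0.548 0.051 0.239]
```

View pics/side2c.png

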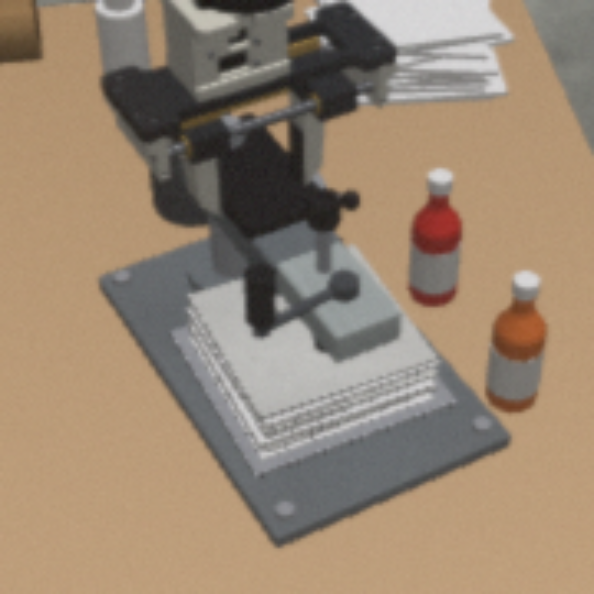

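The image shows the stop knob left lowered (top at about 0.244) and the handle directly below the open gripper. Go down over the handle and grip it.

Call:
apply_moves:
  commands:
    - [70,0,0,-0.6,0]
    - [70,0,0,-0.6,0]
    - [70,0,0,-0.4,0]
    - [70,0,0,-0.18,0]
    - [70,0,0,0,0]
    - [40,0,0,0,0]
    - [20,0,0,0,0]
    - [20,0,0,0,0]
    - [20,0,0,0,0]
    - [20,0,0,0,0]
  newtons: 25

```text
clock: 10.18
position: [0.5379, 0.0426, 0.2041]
ee_rot: [-1.784, -2.583, 0.008]
force: [-10.7, -5.7, 10.6]
width: 0.254
gripper_force: 25.0
```

```bash
python3 st.py; python3 - <<'E'
import numpy as np
from cell import observe
p=observe()['position'][:2];h=np.array([.612,.084]);v=p-h
a0=np.arctan2(v[1],v[0])%(2*np.pi);print(np.degrees(a0),np.hypot(*v))
a1=np.radians(20.7+180)+1.53
A=np.linspace(a0,a1,15);r=np.linspace(np.hypot(*v),.085,15)
X=h+r[:,None]*np.c_[np.cos(A),np.sin(A)];print((np.diff(X,axis=0)/.06).round(3).tolist())
E
```

```text
10.175 [0.5379 0.0426 0.2041] yaw_y 20.8 z [-0.005 -0.003 -1.   ] F [-10.71  -5.67  10.6 ] [-1.14  2.48 -0.01] w 0.25376187360636154 24.988591969013214 j [ 0.27  0.39 -0.61  1.77  0.25  1.06 -0.06]
209.1638508722546 0.08485520950339351
[[0.074, -0.118], [0.085, -0.111], [0.096, -0.102], [0.105, -0.092], [0.114, -0.081], [0.121, -0.069], [0.127, -0.057], [0.133, -0.044], [0.136, -0.031], [0.139, -0.017], [0.14, -0.004], [0.139, 0.01], [0.138, 0.024], [0.135, 0.037]]
```

Call:
apply_moves:
  commands:
    - [25,-0.03,-0.01,0.08,0]
    - [20,0,0,0,0]
    - [20,0.07,-0.12,0,0]
    - [20,0.09,-0.11,0,0]
    - [20,0.1,-0.1,0,0]
    - [20,0.1,-0.09,0,0]
    - [20,0.11,-0.08,0,0]
    - [20,0,0,0,0]

```text
clock: 11.18
position: [0.564, 0.0118, 0.2066]
ee_rot: [-1.782, -2.582, 0.009]
force: [-5.1, -3.1, -10.3]
width: 0.254
gripper_force: 25.0
```

```bash
python3 st.py; python3 - <<'E'
import numpy as np
from cell import observe
v=observe()['position'][:2]-np.array([.612,.084]);print(np.degrees(np.arctan2(v[1],v[0]))%360-200.7,np.hypot(*v))
E
```

```text
11.175 [0.564  0.0118 0.2066] yaw_y 20.8 z [-0.007 -0.002 -1.   ] F [ -5.1   -3.1  -10.34] [-0.76  0.76  0.26] w 0.25433476592805226 24.987451136112213 j [ 0.31  0.43 -0.59  1.71  0.26  1.09  0.  ]
35.7130587778249 0.08669674988099149
```

Call:
apply_moves:
  commands:
    - [20,0.12,-0.06,-0.03,0]
    - [20,0.13,-0.05,0,0]
    - [20,0.13,-0.04,0,0]
    - [20,0.14,-0.03,0,0]
    - [20,0.14,-0.01,0,0]
    - [20,0,0,0,0]

```text
clock: 11.92
position: [0.6041, -0.0083, 0.2063]
ee_rot: [1.793, 2.578, -0.022]
force: [-10.5, -26.8, 8.0]
width: 0.252
gripper_force: 25.0
```

```bash
python3 st.py; python3 - <<'E'
import numpy as np
from cell import observe
v=observe()['position'][:2]-np.array([.612,.084]);print(np.degrees(np.arctan2(v[1],v[0]))%360-200.7,np.hypot(*v))
E
```

```text
11.925 [ 0.6041 -0.0083  0.2063] yaw_y 20.4 z [-0.007 -0.013 -1.   ] F [-10.53 -26.79   8.01] [-5.49  2.19  0.57] w 0.25177840333715856 24.99654918909073 j [ 0.3   0.49 -0.56  1.61  0.29  1.14  0.02]
64.39430045104871 0.09266931496911111
```

```bash
python3 - <<'E'
from h import *
A=np.array([[.5379,.0426],[.564,.0118],[.6041,-.0083]])
M=np.c_[2*A,np.ones(3)];s=np.linalg.solve(M,(A**2).sum(1));print(s[:2],np.sqrt(s[2]+s[0]**2+s[1]**2))
im,d,p=grab('side'); P=pts(d,p)
cv2.imwrite('pics/side3c.png',cv2.resize(im[60:240,170:350],None,fx=3.3,fy=3.3)[:,:,::-1])
E
python3 st.py
```

```text
[0.63066728 0.09475263] 0.10642210450458672
11.975 [ 0.604  -0.0083  0.2063] yaw_y 20.4 z [-0.006 -0.013 -1.   ] F [ -9.7  -24.94   6.82] [-5.41  2.17  0.5 ] w 0.24899418599797293 24.993637204170227 j [ 0.3   0.49 -0.56  1.61  0.29  1.14  0.02]
```

View pics/side3c.png

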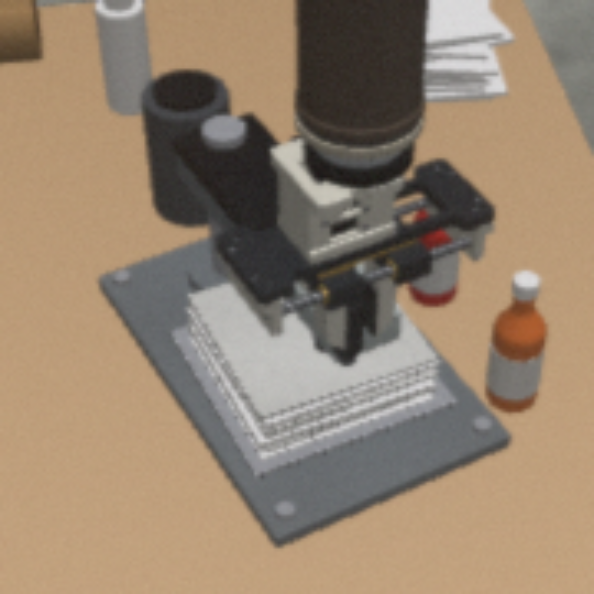

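The lateral load suggests the handle sits off-centre in the pads. I'll loosen the grip so the tool can settle at its commanded position, then re-grip.

Call:
apply_moves:
  commands:
    - [35,0,0,0,0]
    - [40,0,0,0,0]
    - [40,0,0,0,0]

```text
clock: 12.35
position: [0.6065, 0.0024, 0.2074]
ee_rot: [1.784, 2.586, 0.001]
force: [-0.5, -0.8, 0.5]
width: 0.396
gripper_force: 0.6
```

Call:
apply_moves:
  commands:
    - [20,0,0,0.03,0]
    - [20,0,0,0,0]
    - [20,0,0,0,0]

```text
clock: 12.72
position: [0.6045, -0.0003, 0.208]
ee_rot: [-1.784, -2.584, 0.008]
force: [-6.6, -8.6, -1.0]
width: 0.257
gripper_force: 25.0
```

Call:
apply_moves:
  commands:
    - [20,0.11,-0.01,0,0]
    - [20,0.11,0,0,0]
    - [20,0.11,0.01,0,0]
    - [20,0.1,0.02,0,0]
    - [20,0,0,0,0]
  newtons: 15

```text
clock: 13.35
position: [0.6317, -0.0015, 0.2082]
ee_rot: [1.787, 2.582, -0.01]
force: [-1.4, -13.1, -2.1]
width: 0.258
gripper_force: 15.0
```

```bash
python3 st.py
```

```text
13.35 [ 0.6317 -0.0015  0.2082] yaw_y 20.6 z [-0.002 -0.006 -1.   ] F [ -1.38 -13.12  -2.09] [-2.8   0.37  0.19] w 0.2582761582777085 14.98695820569992 j [ 0.28  0.53 -0.56  1.54  0.3   1.16  0.02]
```

Call:
apply_moves:
  commands:
    - [20,0.06,0.02,0,0]
    - [20,0.05,0.02,0,0]
    - [20,0,0,0,0]

```text
clock: 13.72
position: [0.6373, 0.0006, 0.2081]
ee_rot: [1.788, 2.583, -0.012]
force: [-6.5, -14.0, 0.9]
width: 0.262
gripper_force: 15.0
```

Call:
apply_moves:
  commands:
    - [20,0.05,0.02,0,0]
    - [20,0,0,0,0]

```text
clock: 13.98
position: [0.6377, 0.0006, 0.2079]
ee_rot: [-1.788, -2.58, 0.02]
force: [-17.1, -16.4, 8.5]
width: 0.258
gripper_force: 15.0
```

At the end stop: x stalls and the force rises. Release and retreat.

Call:
apply_moves:
  commands:
    - [32,-0.04,-0.02,0,0]
    - [45,0,0,0,0]
    - [60,0,0,0,0]
    - [60,0,0,0.4,0]
    - [60,0,0,0.8,0]
    - [60,0,0,0.8,0]
    - [60,-0.5,-0.8,0.2,0]
    - [60,-0.5,-0.8,0,0]
    - [60,-0.5,-0.8,0,0]
    - [60,-0.3,-0.4,0,0]
    - [60,0,0,0,0]

```text
clock: 15.35
position: [0.5306, -0.1645, 0.3414]
ee_rot: [1.788, 2.582, -0.001]
force: [0.9, 0.3, 0.3]
width: 0.601
gripper_force: 0.0
```

```bash
python3 st.py; python3 - <<'E'
from h import *
im,d,p=grab('top'); P=pts(d,p)
m=(im.max(2)<80)&(P[...,2]>.215)&(P[...,2]<.25);m[:,:130]=0;m[:,215:]=0;m[:150]=0;m[220:]=0
n,l,s,c=cv2.connectedComponentsWithStats(m.astype(np.uint8))
for i in range(1,n):
    if s[i,4]>15: print(s[i],np.median(P[l==i],0).round(4))
cv2.imwrite('pics/top3c.png',cv2.resize(im[90:270,60:240],None,fx=3.3,fy=3.3)[:,:,::-1])
E
```

```text
15.35 [ 0.5306 -0.1645  0.3414] yaw_y 20.6 z [ 0.001 -0.001 -1.   ] F [0.89 0.28 0.33] [ 0.04 -0.16  0.04] w 0.601162672743481 0.0 j [ 0.62  0.3  -0.56  1.53  0.16  1.36  0.41]
[196 159  11  11  86] [0.6356 0.003  0.2358]
[148 175  13  11 120] [0.5995 0.1146 0.2419]
```

View pics/top3c.png

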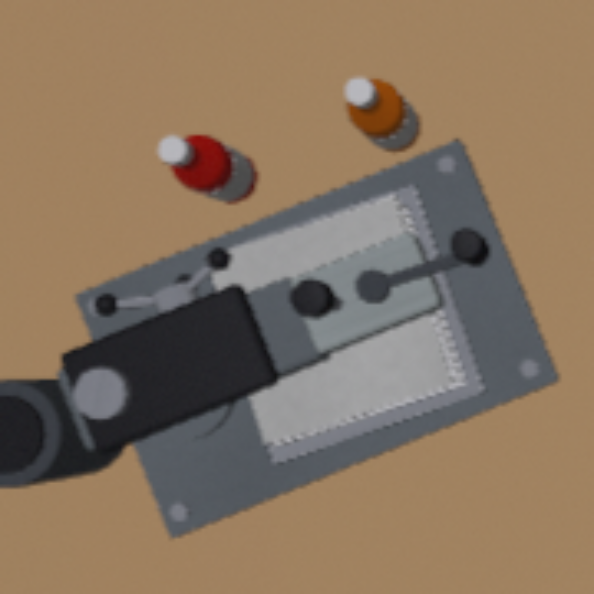

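The image shows the lever fully over: handle at (.6356, .003), which is about 1.49 rad. The stop knob is still lowered (top at 0.242) and the robot is clear.

```bash
python3 -c "
from cell import arm
print(arm.sign_off())"
```

```text
the job is handed in; nothing more can be done
None
```

The job is handed in: the stop foot rests on the pile with an estimated 4 N, the clamp lever is fully over at about 1.49 rad, and the arm is clear; no verdict came back.

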